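Lock the paint-tin clamp with its sprung clip

ROBOT

A 7-joint arm with a two-finger parallel gripper is mounted at the origin on the work surface. World frame = base frame: x ahead of the robot, y to its left, z up, the work surface at z = 0. Lengths are in mm, angles in degrees, forces in N, time in s.
With the tool pointing down it reaches from about 400 to 850 mm from the base axis. Payload 10.4 kg.
Tool frame: the origin (TCP) lies at the very end of the fingers, on their centre line; the grasp point (between the pads) lies 19 mm behind it; z points along the fingers, y is the direction in which the jaws open and shut (so a half turn about z gives the same grasp; the last joint's range is limited). The gripper opens to 87 mm and grips with 3 to 60 N. Pads are 19 mm wide; open, the fingers measure 117 mm over their backs; the gripper's body (75 mm by 190 mm) begins 51 mm behind the grasp point.
Start: joints at [-77.04, 19.034, -3.707, 83.658, 1.238, 77.344, -5.071], TCP at [153.886, 605.781, 222.576] pointing down, gripper open.
Joint ranges: [-148.97, 148.97], [-28.65, 121.19], [-84.17, 76.75], [9.2, 138.47], [-72.65, 252.65], [3.7, 117.97], [-149.18, 149.18]. Speed limits (degrees/s): [127.2, 127.2, 159.86, 159.86, 180, 180, 180].

INTERFACE

Orientations are given as [roll, pitch, yaw] about the fixed x, y, z axes, in that order (R = Rz(yaw) Ry(pitch) Rx(roll)).
In Python, from station import bot gives the robot as it stands.
- The arm moves only by the tool jog_arm, never from a script. Its argument "targets" is a list of rows, each a list of 7 numbers: the turn, a rotation vector about the tool's x, y, z in degrees, then the shift along the tool's x, y, z in mm, then the closure, from 0 (fully open) to 1 (shut). In form: [[rx, ry, rz, x, y, z, fingers], ...]. A call has 1 to 8 rows; each row is the pose to reach, as a shift and turn from the pose measured when the call began, along the tool's axes at that moment; what a row does not reach only later rows make up. A row lasts 1/8 s, in which the tool goes at most 62.5 mm and 10.7 degrees, less where a joint would pass 70% of its speed; a pose out of reach is approached as far as the arm can. A call with a gripper value outside its range is refused whole. The fingers move at their own pace and stop on an object; "squeeze" is the grip in N (left out, the last holds). Time passes only in rows, so rows that repeat a pose let the fingers close. It gives the time, the measured TCP pose, the force and the opening at its end, in the units of the state.
- bot.get_obs(): the state, without advancing time (a new reading comes with each control period).
- bot.camera(name): name is "scene" or "top" or "wrist"; returns a dict with "img" (384x512x3 uint8, red, green, blue), "camera_matrix" (3x3 intrinsics, pixels), "k1" (the pictures are not rectified: a ray, as slopes to the right and down, at radius r is drawn at 1 + k1 r^2 times it, then the intrinsics apply), "xyz" and "attitude" of the camera in the world. Camera axes: x right, y up, looking along -z (the intrinsics and any distortion apply to the point x, -y, -z); pixel columns grow to the right and rows downward; lengths in mm; the calibration is good to about 2 mm. A picture is of the moment at which its call begins. There is no depth.
- bot.job_done(): hands the job in, once; it reports no verdict.
The state is a dict: "t": time; "joint_pos": joint angles; "joint_vel": joint speeds; "joint_efforts": joint torques, N m; "tcp_pos": TCP position; "tcp_rot": TCP orientation; "ft_force": force on the tool from outside, world axes, zero at the start; "wrist_torque": the same for the moment, N m; "width": opening from 0.0 (shut) to 1.0 (fully open).
Only numpy, scipy, OpenCV 4.12 (cv2) and the standard library are available. Lean on these libraries where they do the work, as an engineer would, in place of code of your own. Each camera call takes 0.05 s, during which the arm holds its last target.

TASK

Push the tin clamp's locking pin fully home by its black knob, then take the red-gripped spring clip from its rack and slide its straight leg down through the cross hole in the pin until the red grip sits down on the shank and the sprung leg hugs it. Feel for the hole and press gently (never more than about 40 N of clip on clamp), leave the tin, cup and bottle alone, and let go.

Things in the scene. Friction and masses are not known exactly. Their poses are not given: they have to be found in the camera images.
- clamp: Fixed tin clamp: grey base 200 x 180 x 12 mm (x -95..105, y +-90), tin and yellow strap on it up to 69 mm. Origin on the underside. At x = -45 two dark lugs (34 mm in x, outer faces y = +-22, top 88 mm) carry the steel locking pin: 20 mm diameter, axis along clamp y, height 75 mm. Knob on the -y side; the drilled shank sticks out on +y, ending 22 mm past its hole.
- shank_top (a point): Top of the pin's shank where it leaves the +y lug: 85 mm above the table, at clamp y = +22 mm; axes as the clamp's. With the pin home its cross hole lies somewhere from 15 to 35 mm from here towards clamp +y (differs from pin to pin, not measured: feel or look), straight across: vertical, right through, 7 mm wide both ways, edges barely rounded.
- pin_knob (a point): Centre of the flat outer (-y) face of the black knob of the locking pin: 34 mm diameter, 16 mm long along the pin. Moves with the pin; axes as the clamp's. Push it towards the clamp's +y.
- lock_pin (a joint): How far the locking pin is drawn out towards the clamp's -y, m: 0 is fully home (knob against the lug, a hard stop), largest 0.030. It slides stiffly, about 7 N, and stays where it is left.
- rack: Fixed parking rack: base 80 x 70 x 10 mm with two aluminium rails along its x, 60 mm long, top at 55 mm above the table, each 13 mm wide with a 12 mm gap between them. Origin: centre of the underside.
- clip: Loose spring clip, about 57 g, upright in the rack, red grip resting on the rails, legs in the gap. Grip block 30 x 22 x 42 mm (x -9..21), wire bow 10 mm high on top. Origin: straight leg's axis at the grip's flat underside, z up. Its y must lie along the pin, either way round. Take it across y (22 mm) in the upper half of the grip so the fingertips clear rails and lugs.
- paint_tin: Green-labelled tin, 84 mm wide, 100 mm high; origin at the centre of its underside. Leave it alone.
- mixing_cup: White mixing cup, 80 mm wide, 95 mm high; origin at the centre of its underside. Leave it alone.
- toner_bottle: Bottle with black cap, 64 mm wide, 130 mm high; origin at the centre of its underside. Leave it alone.
- leg_tip (a point): Round tip of the clip's straight steel leg (5 mm diameter), 38.5 mm straight below the clip's origin.
- spring_tip (a point): Flared end of the clip's sprung leg, on the clip's +x side, 34.5 mm below the clip's origin. The leg bows inward, gives in the clip's x-z plane, and meets the shank once the straight leg is about 20 mm in; forcing it over takes some 3 to 12 N, then it snaps and the grip's underside lands on the shank.
Mind the look-alikes: they are no part of the job. What is meant by the clip is not turquoise, and is the larger of those in its own colour.

How it is judged (in metres and radians):
On the way, in this order (a step that is already met when the one before it is completed fails the run):
1. the locking pin is pushed fully home while the clip is still in its rack (value of joint lock_pin below 0.002 m and horizontal distance between clip and rack below 0.03 m), for 0.2 s.
2. the clip is over the shank, upright, with the pin home (value of joint lock_pin below 0.003 m and z of clip in the frame of shank_top above 0.015 m and angle between clip's own z axis and vertical below 0.2 rad and x of clip in the frame of shank_top between -0.012 and 0.012 m and y of clip in the frame of shank_top between 0.005 and 0.045 m), for 0.05 s.
At the end, for the whole second after the job is handed in: Pin within 3 mm of its stop; clip leg through the hole: origin within 3 mm of shank_top in height and across the pin, and 12.5 to 37.5 mm from it along the pin; clip upright within 0.15 rad, its y along the pin within 0.35 rad, slower than 20 mm/s (value of joint lock_pin below 0.003 m and z of clip in the frame of shank_top between -0.003 and 0.003 m and x of clip in the frame of shank_top between -0.003 and 0.003 m and y of clip in the frame of shank_top between 0.0125 and 0.0375 m and angle between clip's own z axis and vertical below 0.15 rad and angle between the y axis of clip and the y axis of clamp, either way round below 0.35 rad and linear speed of clip below 0.02 m/s); the robot touches nothing.
It fails at once if the clip pressed on the clamp or pin with more than 40 N (contact force between clip and clamp above 40 N).
It fails at once if the paint tin moved or tipped (distance of paint_tin from where it was at the start of the episode above 0.015 m or angle between paint_tin's own z axis and vertical above 0.2 rad).
It fails at once if the mixing cup moved or tipped (distance of mixing_cup from where it was at the start of the episode above 0.015 m or angle between mixing_cup's own z axis and vertical above 0.2 rad).
It fails at once if the toner bottle moved or tipped (distance of toner_bottle from where it was at the start of the episode above 0.015 m or angle between toner_bottle's own z axis and vertical above 0.2 rad).
It also fails if it takes over 72 s, if anything falls off the work surface, if the arm or the gripper's body presses on something with over 40 N, if the wrist force passes 120 N, or if a joint passes its speed limit or range.

## Working session

There is one attempt and no reset: what is moved stays moved. The work goes in short steps, Python scripts to look and compute and a tool call to move; the robot and the scene stay as the last step left them, time stands still between calls to the robot, and variables do not carry over. Pictures are saved under pics/ and viewed, and the job is handed in when it is done.

Besides the shell and the picture viewer there is one more tool, called after ">>>" as name(argument=value, ...), one argument or row to a line, values as JSON. jog_arm: Moves the arm, as the interface text tells. Its arguments: {"type":"object","properties":{"targets":{"type":"array","items":{"type":"array","items":{"type":"number"}}},"squeeze":{"type":"number"}},"required":["targets"]}

```bash
ls; mkdir -p pics; python3 - <<'E'
from station import bot
import cv2
print(bot.get_obs())
for n in ["scene","top","wrist"]:
    c=bot.camera(n); cv2.imwrite(f"pics/{n}0.png",c["img"][:,:,::-1]); print(n,c["camera_matrix"],c["k1"],c["xyz"],c["attitude"])
E
```

```text
pics
{'t': 0.0, 'joint_pos': array([-77.0381769 ,  19.07176776,  -3.70653629,  83.70497463,
         1.23653192,  77.3432184 ,  -5.07045235]), 'joint_vel': array([-0.03602091,  0.08300009, -0.07386439, -0.03424796, -0.00145543,
        0.15518765, -0.03972548]), 'joint_efforts': array([ 1.37667057e-04, -6.23254609e+01,  2.48983997e-02, -3.89886475e+01,
       -6.14417321e-02,  3.97319079e-02,  1.16977017e-04]), 'tcp_pos': array([153.82742876, 605.38187846, 221.76475371]), 'tcp_rot': array([-1.79919885e+02,  2.82716214e-03,  1.65743999e+02]), 'ft_force': array([-0.56798884,  0.34198604, -0.50977516]), 'wrist_torque': array([0.02985138, 0.00380558, 0.0583522 ]), 'width': 1.000251205680675}
scene [[419.59162709   0.         254.42204066]
 [  0.         419.59162709 200.52080856]
 [  0.           0.           1.        ]] 0.00729246397129032 [ 816.65767772 -297.49456406  790.57427888] [33.38153319  0.88655891 34.11549349]
top [[449.54992325   0.         261.28021728]
 [  0.         449.54992325 191.06955382]
 [  0.           0.           1.        ]] -0.0968849098051654 [470.96238701 109.80469915 926.39266756] [  4.27189366  -2.25995701 -90.10162078]
wrist [[281.48812613   0.         256.0294103 ]
 [  0.         281.48812613 191.11054065]
 [  0.           0.           1.        ]] -0.04263926147396732 [ 88.18522478 621.72893257 383.91633963] [-1.44163247e+01  2.26009301e-02  7.57572580e+01]
```

View pics/scene0.png

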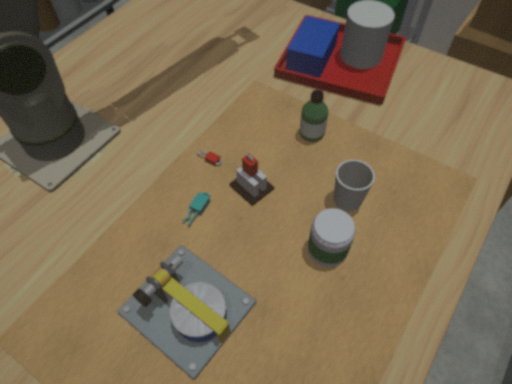

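View pics/top0.png

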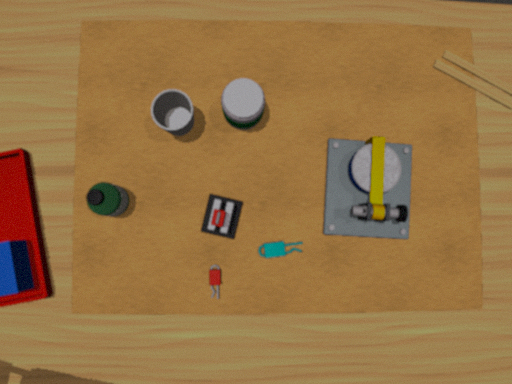

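View pics/wrist0.png

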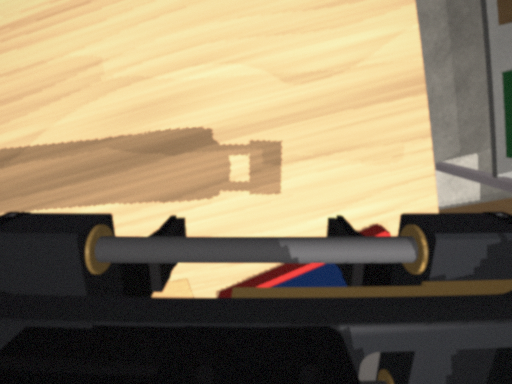

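```bash
cat > h.py <<'E'
import numpy as np, cv2
from scipy.spatial.transform import Rotation as R
def rot(a): return R.from_euler('xyz',a,degrees=True).as_matrix()
def proj(c,P):
    P=np.atleast_2d(P).astype(float); q=(P-c["xyz"])@rot(c["attitude"])
    s=np.c_[q[:,0]/-q[:,2], -q[:,1]/-q[:,2]]; r2=(s**2).sum(1,keepdims=True)
    s=s*(1+c["k1"]*r2); K=c["camera_matrix"]
    return np.c_[s[:,0]*K[0,0]+K[0,2], s[:,1]*K[1,1]+K[1,2]]
def ray(c,uv):
    K=c["camera_matrix"]; d=np.array([(uv[0]-K[0,2])/K[0,0],(uv[1]-K[1,2])/K[1,1]]); s=d.copy()
    for _ in range(20): s=d/(1+c["k1"]*(s@s))
    return rot(c["attitude"])@np.array([s[0],-s[1],-1.])
def atz(c,uv,z):
    r=ray(c,uv); return c["xyz"]+r*(z-c["xyz"][2])/r[2]
def crop(c,u0,u1,v0,v1,k,name):
    im=cv2.resize(c["img"][v0:v1,u0:u1,::-1],None,fx=k,fy=k,interpolation=cv2.INTER_CUBIC); cv2.imwrite(name,im)
def tri(cs,uvs):
    A=0;b=0
    for c,u in zip(cs,uvs):
        d=ray(c,u);d/=np.linalg.norm(d);M=np.eye(3)-np.outer(d,d);A=A+M;b=b+M@c["xyz"]
    return np.linalg.solve(A,b)
E
python3 - <<'E'
from station import bot
from h import *
import pickle
t=bot.camera("top"); s=bot.camera("scene"); pickle.dump((t,s),open("c.pkl","wb"))
crop(t,190,260,180,250,8,"pics/t_rack.png")
crop(t,315,420,130,245,5,"pics/t_clamp.png")
crop(s,220,290,140,210,8,"pics/s_rack.png")
crop(s,110,265,240,376,5,"pics/s_clamp.png")
E
python3 - <<'E'
import cv2,numpy as np
a=[cv2.resize(cv2.imread(f"pics/{n}.png"),(400,400)) for n in("t_rack","s_rack")]
cv2.imwrite("pics/rack2.png",np.hstack(a))
E
```

```text
(no output)
```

View pics/t_rack.png

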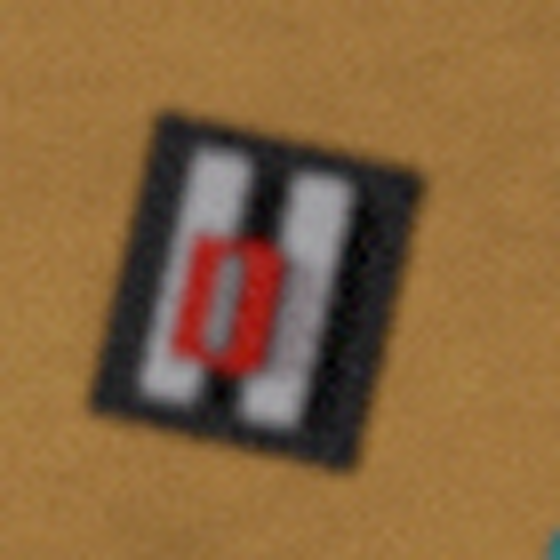

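View pics/t_clamp.png

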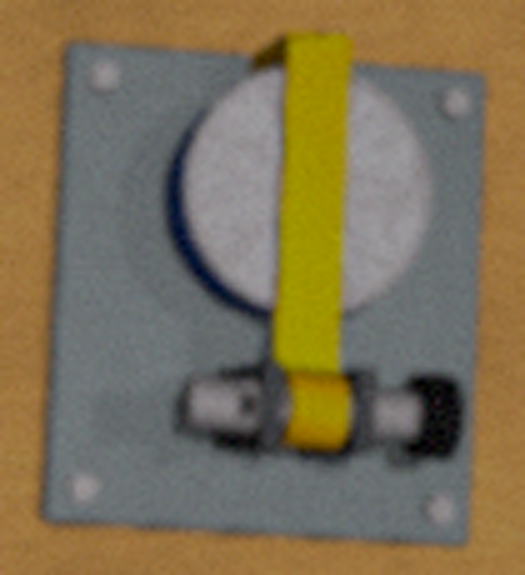

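View pics/s_rack.png

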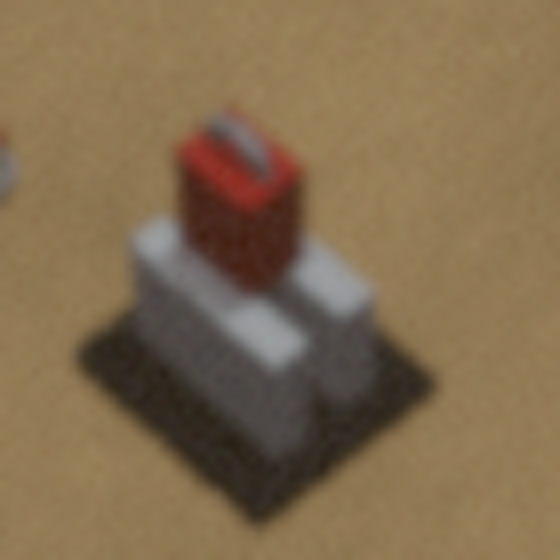

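View pics/s_clamp.png

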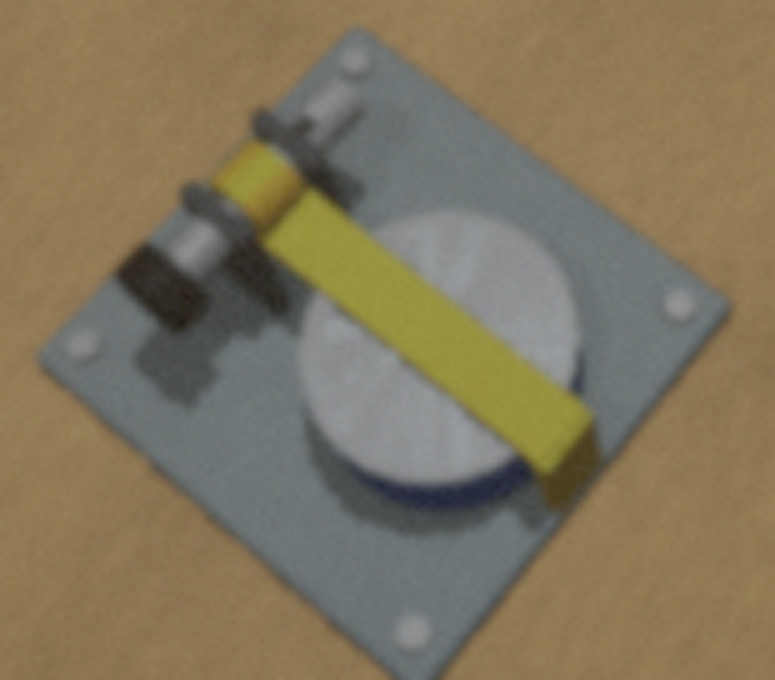

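```bash
cat > fit.py <<'E'
from h import *; import pickle
from scipy.optimize import least_squares
t,s=pickle.load(open("c.pkl","rb"))
def fit(obs,x0):
    def pts(p,M): 
        a=np.radians(p[2]); return np.c_[p[0]+M[:,0]*np.cos(a)-M[:,1]*np.sin(a), p[1]+M[:,0]*np.sin(a)+M[:,1]*np.cos(a), M[:,2]]
    f=lambda p: np.concatenate([(proj(c,pts(p,np.array(M,float)))-np.array(uv)).ravel() for c,M,uv in obs])
    r=least_squares(f,x0); return r.x, np.round(r.fun,1)
o=np.array([315,130]);
ct=(t,[(105,90,12),(105,-90,12),(-95,-90,12),(-95,90,12)],np.array([(68,43),(485,73),(467,545),(42,522)])/5+o)
cs=(s,[(-95,90,12),(105,90,12),(-95,-90,12)],np.array([(360,25),(732,305),(40,362)])/5+[110,240])
for ob in ([ct],[cs],[ct,cs]): print("clamp",*fit(ob,[450,-100,0]))
rt=(t,[(40,35,10),(40,-35,10),(-40,-35,10),(-40,35,10)],np.array([(162,110),(425,180),(352,470),(95,408)])/8+[190,180])
# scene corners: left(80,355) bottom(260,525) right(435,383)
rs=(s,[(-40,-35,10),(40,-35,10),(40,35,10)],np.array([(80,355),(260,525),(435,383)])/8+[220,140])
for ob in ([rt],[rs],[rt,rs]): print("rack",*fit(ob,[450,180,-15]))
# grip top corners at z=97 : top view
for uv in [(205,235),(285,242),(265,380),(175,358)]: print(atz(t,np.array(uv)/8+[190,180],97))
g=lambda u,k,of:np.array(u)/k+of
for uv in [(178,150),(232,108),(303,165),(247,208)]: print("s",atz(s,g(uv,8,[220,140]),97))
E
python3 fit.py
```

```text
clamp [ 539.34589675 -148.92983818   -3.66395291] [-0.4 -0.5  0.2 -0.2  0.4  0.5 -0.1  0.2]
clamp [ 543.78100864 -150.28849449   -3.55708184] [-0.3 -0.2  1.6  0.1 -1.3 -0.2]
clamp [ 541.18364952 -149.54713416   -3.70366707] [-0.1 -1.4  0.5 -1.   0.6 -0.4  0.1 -0.8 -0.8 -1.1  0.7 -0.8 -2.  -1.4]
rack [487.58911268 152.8518224  -13.6441226 ] [ 0.1 -0.4  0.6 -1.1  0.4  1.  -1.1  0.6]
rack [491.53612177 151.34313401 -13.44064474] [-1.  -0.2  0.   0.   0.9  0.1]
rack [488.89434785 152.52628869 -13.36372824] [ 0.1 -1.   0.7 -1.8  0.7  0.2 -0.8  0.  -1.6 -1.1 -0.6 -0.9  0.3 -0.8]
[499.01911754 161.12505037  97.        ]
[497.41296036 142.73037868  97.        ]
[465.72573115 147.21661885  97.        ]
[470.77578053 167.87291679  97.        ]
s [470.43659078 148.4275002   97.        ]
s [474.23556813 168.1591881   97.        ]
s [500.91689129 162.44666803  97.        ]
s [496.69047047 142.44223171  97.        ]
```

```bash
cat > go.py <<'E'
import sys
from station import bot
from h import *
# usage: go.py x y z yaw
o=bot.get_obs(); p=np.array(o["tcp_pos"]);T=rot(o["tcp_rot"])
a=list(map(float,sys.argv[1:])); 
d=T.T@(np.array(a[:3])-p); w=R.from_matrix(T.T@rot([180,0,a[3]])).as_rotvec(degrees=True)
print("t",round(o["t"],2),"tcp",p.round(1),np.round(o["tcp_rot"],2),"F",np.round(o["ft_force"],1),"w",round(o["width"],3))
print("rv",w.round(2),"d",d.round(1))
E
python3 go.py 520 140 250 166.6
```

```text
t 0.25 tcp [153.8 605.6 222.2] [-179.96    0.    165.75] F [-0.6 -0.6  0.1] w 1.0
rv [-0.04  0.   -0.85] d [-469.5 -361.1  -27.6]
```

>>> jog_arm(
  targets=[
    [0, 0, -0.8, -50, -38, -5, 0],
    [0, 0, -0.8, -100, -76, -10, 0],
    [0, 0, -0.8, -150, -115, -15, 0],
    [0, 0, -0.8, -200, -154, -20, 0],
    [0, 0, -0.8, -250, -192, -24, 0],
    [0, 0, -0.8, -300, -231, -27, 0],
    [0, 0, -0.8, -350, -269, -27, 0],
    [0, 0, -0.8, -400, -308, -27, 0],
  ],
)

```text
t: 1.25
tcp_pos: [463.0, 211.6, 249.7]
tcp_rot: [180.0, 0.0, 166.6]
ft_force: [0.4, 0.9, 0.5]
width: 0.999
```

```bash
python3 go.py 520 140 250 166.6
```

```text
t 1.25 tcp [463.  211.6 249.7] [1.8000e+02 2.0000e-02 1.6656e+02] F [0.4 0.9 0.5] w 0.999
rv [ 0.    0.02 -0.04] d [-72.  -56.4  -0.3]
```

Accurate tracking. Next, over the rack.

>>> jog_arm(
  targets=[
    [0, 0, 0, -36, -28, 0, 0],
    [0, 0, 0, -72, -56, 0, 0],
    [0, 0, 0, -72, -56, 0, 0],
  ],
)

```text
t: 1.62
tcp_pos: [521.6, 136.6, 249.6]
tcp_rot: [-179.9, 0.1, 166.2]
ft_force: [-0.5, 0.5, 0.3]
width: 0.999
```

```bash
python3 - <<'E'
from station import bot
from h import *
import pickle
c=bot.camera("wrist"); pickle.dump(c,open("w1.pkl","wb")); print(c["xyz"],c["attitude"],bot.get_obs()["tcp_pos"])
cv2.imwrite("pics/w1.png",c["img"][:,:,::-1])
for P in [(488,152,10),(484,155,97)]: print(proj(c,P))
E
```

```text
[455.65540463 152.4117796  411.63472457] [-1.44835149e+01  1.23904702e-02  7.62193192e+01] [520.53023621 138.97388778 249.53976791]
[[261.26661372 141.55649439]]
[[264.45683293 143.58741676]]
```

View pics/w1.png

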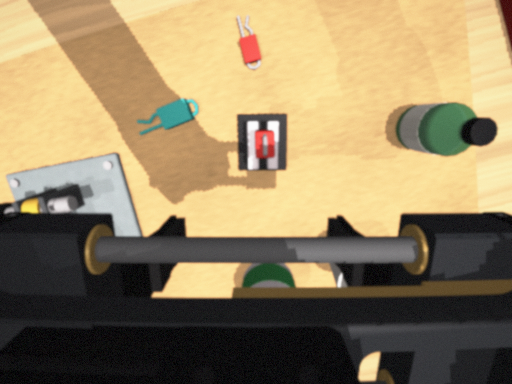

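```bash
python3 - <<'E'
from h import *; import pickle
c=pickle.load(open("w1.pkl","rb")); crop(c,225,300,105,180,8,"pics/w1c.png")
E
```

```text
(no output)
```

View pics/w1c.png

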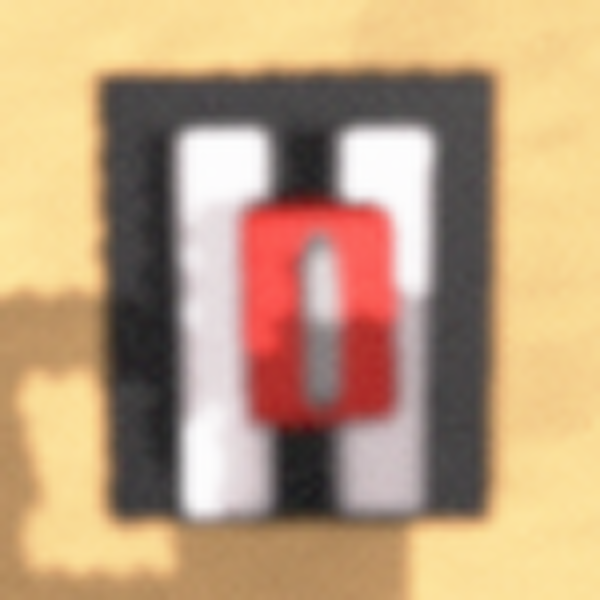

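```bash
python3 - <<'E'
from h import *; import pickle
c=pickle.load(open("w1.pkl","rb")); f=lambda u,z:atz(c,np.array(u)/8+[225,105],z)[:2].round(1)
print("rack",[f(u,10) for u in [(100,75),(492,72),(490,518),(110,520)]], np.mean([f(u,10) for u in [(100,75),(492,72),(490,518),(110,520)]],0))
print("rails",[f(u,55) for u in [(180,127),(432,127),(420,518),(180,518)]],np.mean([f(u,55) for u in [(180,127),(432,127),(420,518),(180,518)]],0))
print("grip",[f(u,97) for u in [(243,215),(390,215),(397,415),(252,425)]],np.mean([f(u,97) for u in [(243,215),(390,215),(397,415),(252,425)]],0))
E
```

```text
rack [array([444. , 128.8]), array([459.6, 194.7]), array([535.8, 177.7]), array([519.8, 110.9])] [489.8   153.025]
rails [array([455.8, 141.5]), array([465. , 179.2]), array([524.2, 163.9]), array([515. , 126.5])] [490.    152.775]
grip [array([469.2, 148.3]), array([474. , 167.9]), array([501.1, 162.7]), array([497.6, 142.6])] [485.475 155.375]
```

```bash
python3 go.py 525 -160 190 176.3
```

```text
t 1.68 tcp [520.5 139.  249.5] [-1.7998e+02  2.0000e-02  1.6638e+02] F [-0.4  1.3 -0. ] w 0.997
rv [-0.02  0.02 -9.92] d [ -74.7 -289.5   59.7]
```

>>> jog_arm(
  targets=[
    [0, 0, -2, -13, -50, 10, 1],
    [0, 0, -4, -26, -100, 20, 1],
    [0, 0, -6, -39, -150, 30, 1],
    [0, 0, -8, -52, -200, 40, 1],
    [0, 0, -10, -65, -250, 50, 1],
    [0, 0, -10, -75, -290, 60, 1],
    [0, 0, -10, -75, -290, 60, 1],
    [0, 0, -10, -75, -290, 60, 1],
  ],
)

```text
t: 2.68
tcp_pos: [525.4, -158.6, 189.6]
tcp_rot: [180.0, 0.0, 176.5]
ft_force: [-0.2, 0.7, -0.4]
width: 0.171
```

```bash
python3 - <<'E'
from station import bot
from h import *
import pickle
c=bot.camera("wrist"); pickle.dump(c,open("w2.pkl","wb")); print(c["xyz"],c["attitude"],bot.get_obs()["tcp_pos"],bot.get_obs()["tcp_rot"])
cv2.imwrite("pics/w2.png",c["img"][:,:,::-1])
crop(c,190,370,70,220,4.4,"pics/w2c.png")
E
```

```text
[ 457.80950202 -155.0377451   351.68461897] [-1.44236682e+01 -6.47597190e-02  8.65018941e+01] [ 525.6373953  -158.34540253  189.76404091] [1.79971603e+02 2.41750207e-02 1.76537516e+02]
```

View pics/w2.png

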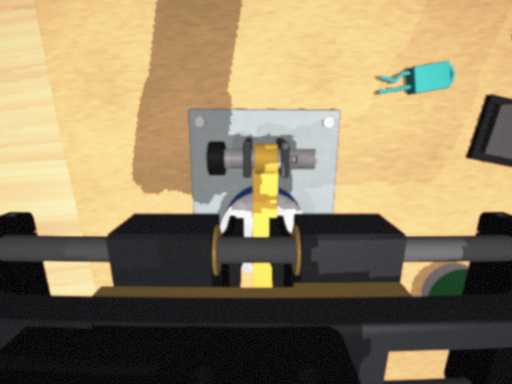

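View pics/w2c.png

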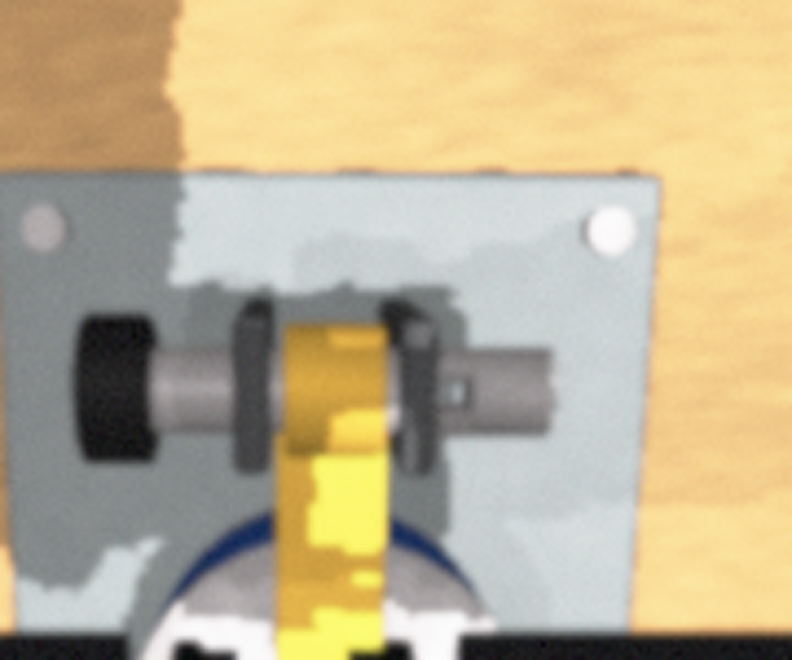

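```bash
python3 - <<'E'
from h import *; import pickle
c=pickle.load(open("w2.pkl","rb")); f=lambda u,z:atz(c,np.array(u)/4.4+[190,70],z).round(1)
for n,u,z in [("corner -x+y",(660,177),12),("corner -x-y",(0,172),12),("hole",(458,391),84),("shank end",(552,391),75),("shank edge-x",(500,350),75),("edge +x",(500,435),75),("lug+ out",(437,390),88),("lug- out",(235,390),88),("knob outer",(76,390),75),("knob inner",(155,390),75),("shank edges -",(190,348),75),("",(190,432),75),("knob e",(115,315),75),("knob e",(115,462),75)]: print(n,f(u,z))
E
```

```text
corner -x+y [453.6 -56.1  12. ]
corner -x-y [ 441.8 -230.8   12. ]
hole [ 497.  -120.7   84. ]
shank end [499.6 -98.4  75. ]
shank edge-x [ 489.7 -109.9   75. ]
edge +x [ 508.9 -110.3   75. ]
lug+ out [ 496.  -125.7   88. ]
lug- out [ 493.3 -168.8   88. ]
knob outer [ 492.9 -205.1   75. ]
knob inner [ 494.  -187.4   75. ]
shank edges - [ 485.1 -178.8   75. ]
 [ 504.  -180.3   75. ]
knob e [ 476.8 -194.8   75. ]
knob e [ 509.8 -197.9   75. ]
```

```bash
python3 go.py 491 -255 66 176.2
```

```text
t 2.73 tcp [ 525.6 -158.3  189.8] [1.7997e+02 2.0000e-02 1.7654e+02] F [0.1 0.  0.5] w 0.124
rv [0.03 0.02 0.34] d [ 28.8 -98.6 123.7]
```

>>> jog_arm(
  targets=[
    [0, 0, 0.3, 14, -49, 0, 1],
    [0, 0, 0.3, 29, -98.6, 0, 1],
    [0, 0, 0.3, 29, -98.6, 40, 1],
    [0, 0, 0.3, 29, -98.6, 80, 1],
    [0, 0, 0.3, 29, -98.6, 123.7, 1],
    [0, 0, 0.3, 29, -98.6, 123.7, 1],
  ],
)

```text
t: 3.48
tcp_pos: [489.5, -252.4, 63.8]
tcp_rot: [179.9, -0.3, 176.4]
ft_force: [-1.2, 0.2, 1.5]
width: 0.01
```

```bash
python3 go.py 492.3 -219 66 176.2; python3 - <<'E'
from station import bot
from h import *
s=bot.camera("scene"); crop(s,60,260,180,360,4,"pics/s3.png")
E
```

```text
t 3.48 tcp [ 489.5 -252.4   63.8] [179.87  -0.27 176.37] F [-1.2  0.2  1.5] w 0.01
rv [ 0.13 -0.27  0.17] d [-0.6 33.5 -2.2]
```

View pics/s3.png

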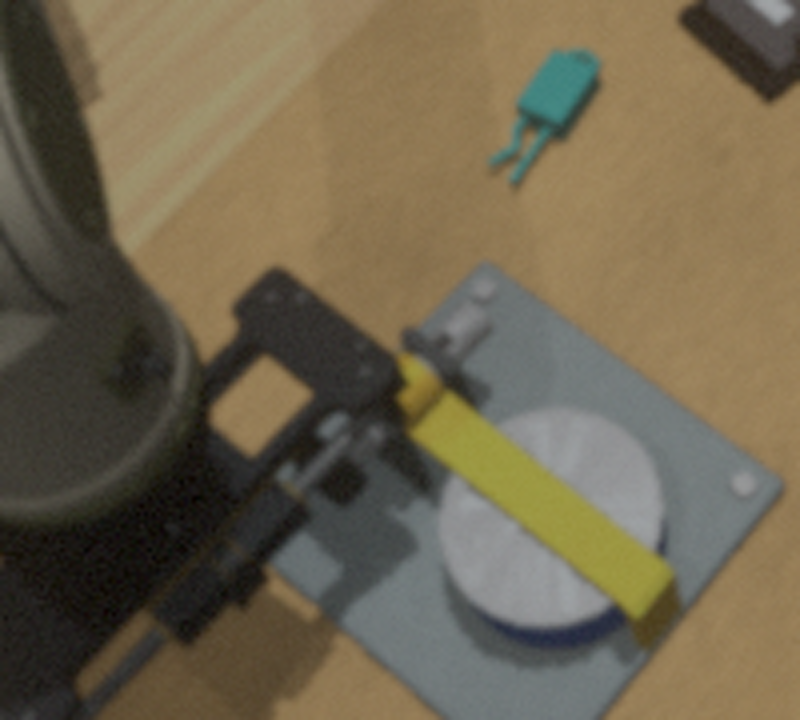

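>>> jog_arm(
  targets=[
    [0, 0, 0, 0, 14, -1, 1],
    [0, 0, 0, 0, 27, -2, 1],
    [0, 0, 0, 0, 32, -2, 1],
  ],
)

```text
t: 3.9
tcp_pos: [493.9, -219.9, 69.0]
tcp_rot: [179.9, 0.0, 176.5]
ft_force: [-0.5, 0.1, -0.0]
width: 0.0
```

>>> jog_arm(
  targets=[
    [0, 0, 0, 0, 5, 0, 1],
  ],
)

```text
t: 4.03
tcp_pos: [494.4, -214.4, 69.5]
tcp_rot: [179.9, 0.1, 176.5]
ft_force: [-0.8, -0.4, 0.4]
width: 0.003
```

>>> jog_arm(
  targets=[
    [0, 0, 0, 0, 3, 1, 1],
    [0, 0, 0, 0, 6, 2, 1],
  ],
)

```text
t: 4.28
tcp_pos: [495.1, -210.7, 68.6]
tcp_rot: [-180.0, 0.2, 176.4]
ft_force: [-1.9, -6.8, 8.6]
width: 0.003
```

>>> jog_arm(
  targets=[
    [0, 0, 0, 0, 3, 0, 1],
    [0, 0, 0, 0, 6, 0, 1],
  ],
)

```text
t: 4.53
tcp_pos: [495.2, -207.1, 69.0]
tcp_rot: [-179.8, 0.2, 176.2]
ft_force: [0.2, -7.3, -0.6]
width: 0.004
```

>>> jog_arm(
  targets=[
    [0, 0, 0, 0, 3, 0, 1],
    [0, 0, 0, 0, 6, 0, 1],
    [0, 0, 0, 0, 9, 0, 1],
  ],
)

```text
t: 4.9
tcp_pos: [495.7, -200.4, 69.2]
tcp_rot: [-179.6, 0.3, 176.1]
ft_force: [0.4, -7.5, -1.5]
width: 0.006
```

>>> jog_arm(
  targets=[
    [0, 0, 0, 0, 3, 0, 1],
    [0, 0, 0, 0, 5, 0, 1],
  ],
)

```text
t: 5.15
tcp_pos: [495.8, -197.6, 69.2]
tcp_rot: [-179.5, 0.3, 176.0]
ft_force: [0.6, -5.5, -2.8]
width: 0.005
```

>>> jog_arm(
  targets=[
    [0, 0, 0, 0, 4, 0, 1],
    [0, 0, 0, 0, 6, 0, 1],
  ],
)

```text
t: 5.4
tcp_pos: [495.9, -195.0, 69.3]
tcp_rot: [-179.2, 0.4, 175.9]
ft_force: [1.8, -16.2, -5.7]
width: 0.007
```

>>> jog_arm(
  targets=[
    [0, 0, 0, 0, 3, 0, 1],
    [0, 0, 0, 0, 5, 0, 1],
  ],
)

```text
t: 5.65
tcp_pos: [495.9, -195.0, 69.5]
tcp_rot: [-178.9, 0.5, 175.7]
ft_force: [3.0, -21.4, -6.9]
width: 0.006
```

>>> jog_arm(
  targets=[
    [0, 0, 0, 0, 0, 0, 1],
    [0, 0, 0, 0, -15, 0, 1],
    [0, 0, 0, 0, -35, 0, 1],
    [0, 0, 0, 0, -35, -50, 1],
    [0, 0, 0, 0, -35, -100, 0.6],
  ],
)

```text
t: 6.28
tcp_pos: [491.8, -228.7, 171.2]
tcp_rot: [-178.9, 0.4, 175.6]
ft_force: [0.7, -0.3, -0.2]
width: 0.054
```

```bash
python3 go.py 525 -130 190 176.3
```

```text
t 6.28 tcp [ 491.8 -228.7  171.2] [-178.88    0.43  175.59] F [ 0.7 -0.3 -0.2] w 0.054
rv [-1.13  0.42 -0.71] d [-25.7 100.6 -20.6]
```

>>> jog_arm(
  targets=[
    [-1.1, 0.4, -0.7, -13, 50, -21, 0.5],
    [-1.1, 0.4, -0.7, -25.7, 100.6, -21, 0.5],
    [-1.1, 0.4, -0.7, -25.7, 100.6, -21, 0.5],
    [-1.1, 0.4, -0.7, -25.7, 100.6, -21, 0.5],
  ],
)

```text
t: 6.78
tcp_pos: [524.7, -130.9, 190.3]
tcp_rot: [-180.0, -0.0, 176.3]
ft_force: [-0.2, -0.4, -0.5]
width: 0.463
```

```bash
python3 - <<'E'
from station import bot
from h import *
import pickle
c=bot.camera("wrist"); pickle.dump(c,open("w4.pkl","wb")); o=bot.get_obs(); print(c["xyz"],c["attitude"],o["tcp_pos"],o["tcp_rot"],o["width"])
crop(c,160,320,70,220,5,"pics/w4c.png")
E
```

```text
[ 457.10845977 -126.89527246  352.37535474] [-1.44154270e+01  9.38514732e-03  8.62836128e+01] [ 524.52653    -131.51142612  190.31863834] [-1.79949508e+02 -1.43906976e-03  1.76194780e+02] 0.47593098873965584
```

View pics/w4c.png

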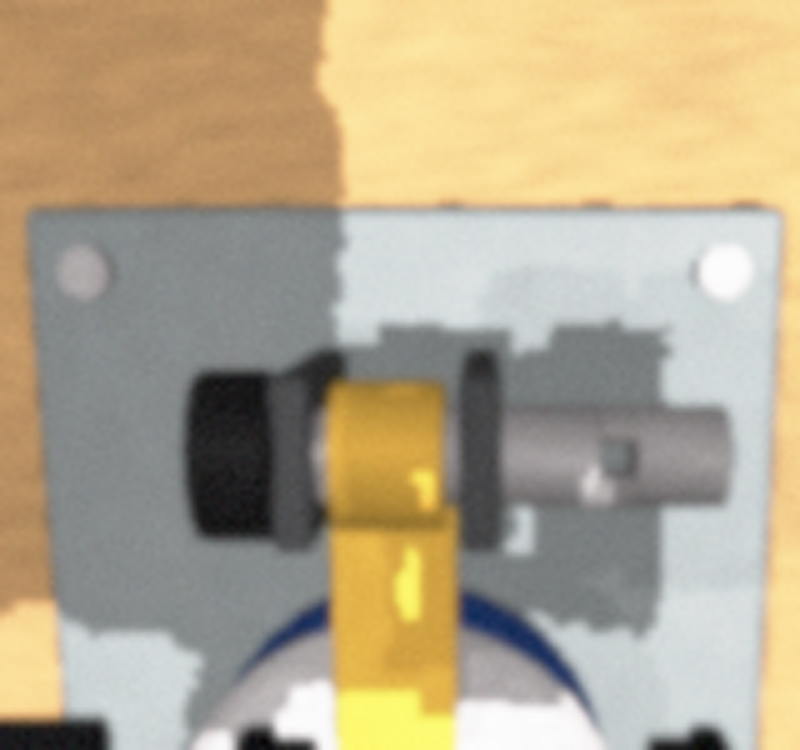

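```bash
python3 - <<'E'
from h import *; import pickle
c=pickle.load(open("w4.pkl","rb")); f=lambda u,z:atz(c,np.array(u)/5+[160,70],z).round(1)
for n,u,z in [("hole",(618,457),84),("end",(731,457),75),("edge-x",(670,407),75),("edge+x",(670,506),75),("lug+out top",(503,455),88),("knob outer",(188,455),75),("C-x+y",(780,211),12),("C-x-y",(30,211),12)]: print(n,f(u,z))
E
python3 go.py 485.5 155.4 130 166.6
```

```text
hole [ 498.3 -103.1   84. ]
end [501.1 -79.9  75. ]
edge-x [490.4 -91.7  75. ]
edge+x [510.2 -92.3  75. ]
lug+out top [ 495.9 -125.1   88. ]
knob outer [ 493.7 -187.4   75. ]
C-x+y [453.8 -56.4  12. ]
C-x-y [ 442.2 -231.8   12. ]
t 6.83 tcp [ 524.5 -131.5  190.3] [-179.95   -0.    176.19] F [0.6 0.4 0.2] w 0.476
rv [-0.05  0.    9.59] d [ 58.  283.7  60.1]
```

>>> jog_arm(
  targets=[
    [0, 0, 2, 10, 50, 0, 0.3],
    [0, 0, 4, 20, 100, 0, 0.3],
    [0, 0, 6, 31, 150, 0, 0.3],
    [0, 0, 8, 41, 200, 0, 0.3],
    [0, 0, 9.6, 51, 250, 0, 0.3],
    [0, 0, 9.6, 58, 283.7, 20, 0.3],
    [0, 0, 9.6, 58, 283.7, 60, 0.3],
    [0, 0, 9.6, 58, 283.7, 60, 0.3],
  ],
)

```text
t: 7.82
tcp_pos: [484.0, 153.3, 127.9]
tcp_rot: [-179.7, -0.2, 166.5]
ft_force: [0.3, -0.3, -0.7]
width: 0.705
```

```bash
python3 go.py 485.5 155.4 68 166.6;  python3 - <<'E'
from station import bot
from h import *
import pickle
c=bot.camera("wrist"); 
crop(c,170,350,90,240,4.4,"pics/w5c.png")
E
```

```text
t 7.83 tcp [484.  153.3 127.9] [-179.73   -0.21  166.5 ] F [ 0.3 -0.3 -0.7] w 0.705
rv [-0.27 -0.21 -0.1 ] d [-1.1  2.7 59.9]
```

View pics/w5c.png

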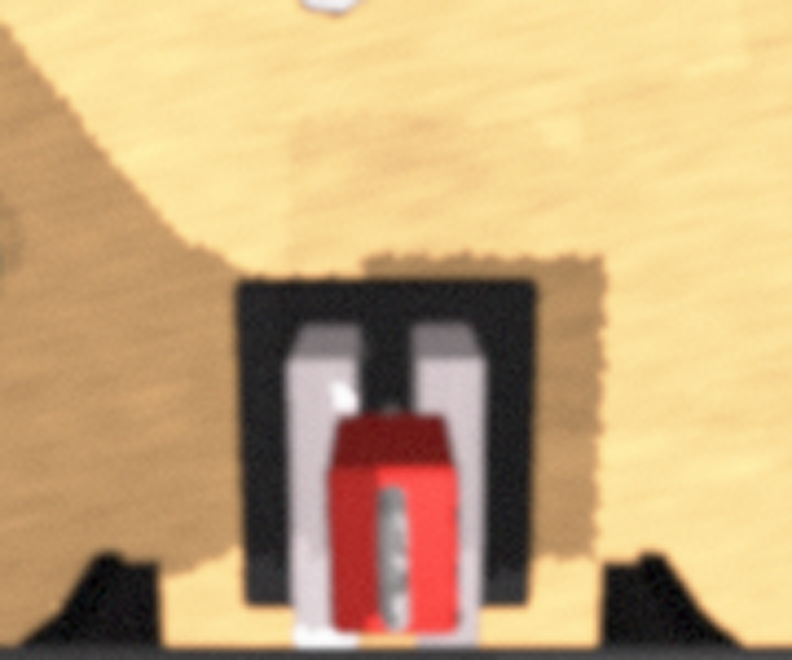

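>>> jog_arm(
  targets=[
    [-0.2, -0.2, 0, -1, 2.5, 20, 0.4],
    [-0.2, -0.2, 0, -1, 2.5, 40, 0.4],
    [-0.2, -0.2, 0, -1, 2.5, 58, 0.5],
    [-0.2, -0.2, 0, -1, 2.5, 60, 0.5],
    [-0.2, -0.2, 0, -1, 2.5, 60, 0.5],
  ],
)

```text
t: 8.5
tcp_pos: [487.8, 155.3, 71.3]
tcp_rot: [179.9, 0.2, 166.4]
ft_force: [-0.1, -0.0, 0.2]
width: 0.508
```

>>> jog_arm(
  targets=[
    [0, 0, 0, 0, 0, 0, 0.75],
    [0, 0, 0, 0, 0, 0, 1],
    [0, 0, 0, 0, 0, 0, 1],
    [0, 0, 0, 0, 0, 0, 1],
    [0, 0, 0, 0, 0, 0, 1],
  ],
  squeeze=25,
)

```text
t: 9.12
tcp_pos: [487.9, 155.4, 71.6]
tcp_rot: [179.9, 0.2, 166.4]
ft_force: [-0.7, -0.6, 5.8]
width: 0.247
```

>>> jog_arm(
  targets=[
    [0, 0, 0, 0, 0, -15, 1],
    [0, 0, 0, 0, 0, -35, 1],
    [0, 0, 0, 0, 0, -60, 1],
    [0, 0, 0, 0, 0, -90, 1],
    [0, 0, 0, 0, 0, -110, 1],
    [0, 0, 0, 0, 0, -110, 1],
  ],
)

```text
t: 9.88
tcp_pos: [488.3, 155.6, 183.5]
tcp_rot: [179.7, 0.3, 166.4]
ft_force: [0.5, -0.1, -1.3]
width: 0.252
```

```bash
python3 go.py 499.3 -102.6 180 176.3;  python3 - <<'E'
from station import bot
from h import *
import pickle
c=bot.camera("wrist"); t=bot.camera("top"); s=bot.camera("scene"); pickle.dump((c,t,s),open("w6.pkl","wb"))
P=bot.get_obs()["tcp_pos"]; print(proj(s,P),proj(t,P),proj(c,P))
u,v=map(int,proj(s,P)[0]); crop(s,u-50,u+50,v-50,v+50,6,"pics/s6.png")
crop(c,190,320,140,250,6,"pics/w6.png")
E
```

```text
t 9.88 tcp [488.3 155.6 183.5] [179.75   0.35 166.39] F [ 0.5 -0.1 -1.3] w 0.252
rv [ 0.22  0.37 -9.91] d [ -71.4 -248.4    2.8]
[[249.45667148 132.89972712]] [[216.11560935 214.93746366]] [[255.41845132 228.4181549 ]]
```

View pics/s6.png

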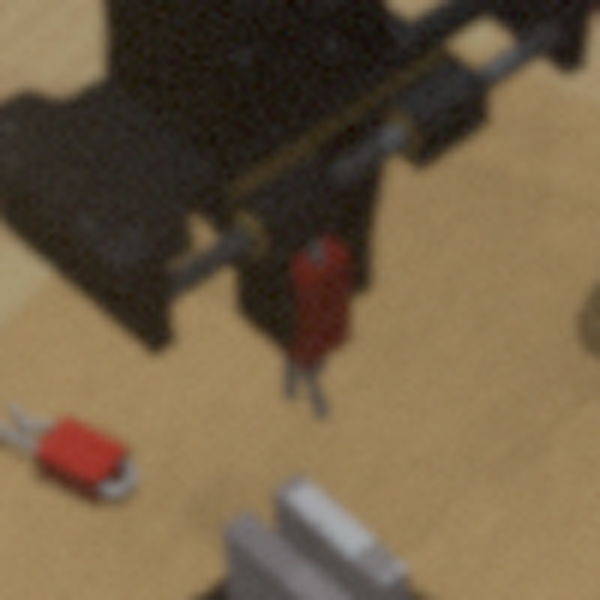

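View pics/w6.png

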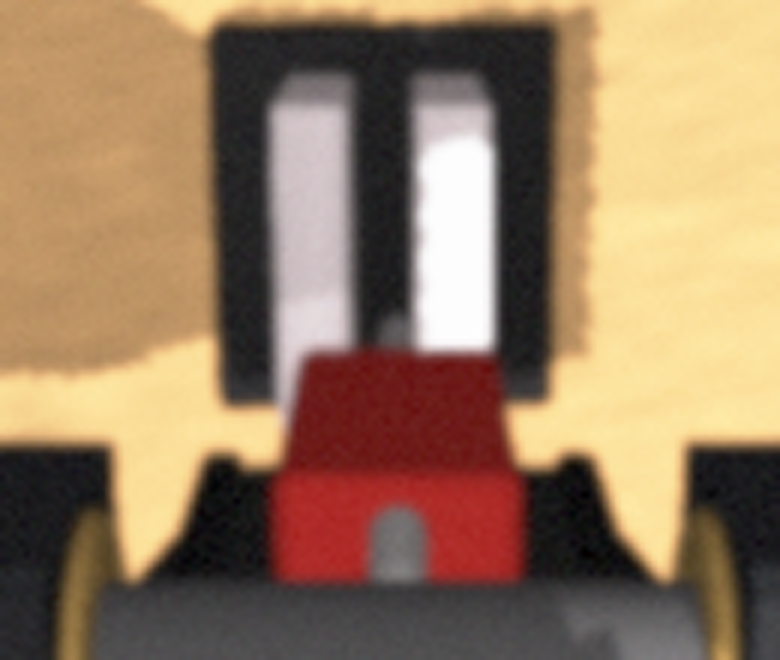

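```bash
python3 - <<'E'
from h import *; import pickle
c,t,s=pickle.load(open("w6.pkl","rb"))
a=np.radians(-13.5); ex=np.array([np.cos(a),np.sin(a),0]); 
# measure grip: wrist crop, near top edge (z=209-? )
zb=183.5-16.6
w=lambda u:np.array(u)/6+[190,140]
print("near edge bottom corners z",zb,[atz(c,w(u),zb).round(1) for u in [(308,352),(497,352)]],"top",[atz(c,w(u),zb+42).round(1) for u in [(273,472),(525,472)]])
u0=proj(s,[488.3,155.6,183.5])[0].astype(int)-50
for sg in (1,-1):
  C=np.array([486.5,156,zb])   # grip centre guess
  O=C-sg*6*ex
  print(sg,"O",O,[(n,((proj(s,p)[0]-u0)*6).round(0)) for n,p in [("O",O),("legtip",O-[0,0,38.5]),("spr root",O+sg*12*ex),("sprtip",O+sg*13*ex-[0,0,34.5])]])
E
```

```text
near edge bottom corners z 166.9 [array([469.9, 149.7, 166.9]), array([474.8, 169.9, 166.9])] top [array([468.1, 149. , 208.9]), array([473.2, 170. , 208.9])]
1 O [480.66578048 157.40067218 166.9       ] [('O', array([286., 322.])), ('legtip', array([289., 398.])), ('spr root', array([310., 342.])), ('sprtip', array([314., 412.]))]
-1 O [492.33421952 154.59932782 166.9       ] [('O', array([310., 342.])), ('legtip', array([313., 418.])), ('spr root', array([286., 322.])), ('sprtip', array([287., 389.]))]
```

```bash
python3 - <<'E'
from h import *; import pickle
c,t,s=pickle.load(open("w6.pkl","rb"))
a=np.radians(-13.5); ex=np.array([np.cos(a),np.sin(a),0]); zb=166.9
near=np.array([472.4,159.8,zb])
for d,nm in [(9,"h+1 straight"),(21,"h-1 straight")]:
  O=near+d*ex; print(nm,((proj(c,O-[0,0,38.5])[0]-[190,140])*6).round())
for d,nm in [(20,"h+1 spr"),(10,"h-1 spr")]:
  O=near+d*ex; print(nm,((proj(c,O-[0,0,34.5])[0]-[190,140])*6).round())
crop(s,235,265,115,155,15,"pics/s6b.png")
g=cv2.imread("pics/s6b.png"); cv2.imwrite("pics/s6b.png",np.clip(g.astype(float)*1.6,0,255))
u,v=map(int,proj(t,[488,155,160])[0]); crop(t,u-25,u+25,v-25,v+25,12,"pics/t6b.png")
E
```

```text
h+1 straight [400. 336.]
h-1 straight [400. 421.]
h+1 spr [400. 424.]
h-1 spr [400. 352.][ WARN:0@0.647] global loadsave.cpp:1063 imwrite_ Unsupported depth image for selected encoder is fallbacked to CV_8U.
```

View pics/s6b.png

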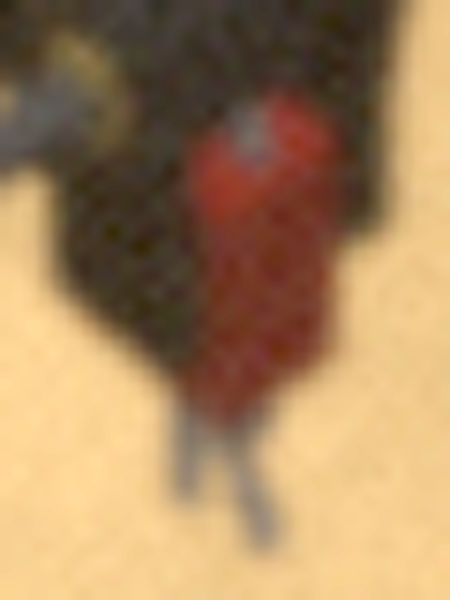

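```bash
python3 go.py 506.8 -103.2 160 176.25
```

```text
t 10.03 tcp [487.  155.1 180.9] [1.7992e+02 1.6000e-01 1.6640e+02] F [ 0.3 -0.2 -0.2] w 0.252
rv [ 0.06  0.17 -9.85] d [ -79.9 -246.4   20.8]
```

>>> jog_arm(
  targets=[
    [0, 0, -2, -13, -40, 0, 1],
    [0, 0, -4, -26, -80, 0, 1],
    [0, 0, -6, -39, -120, 0, 1],
    [0, 0, -8, -52, -160, 0, 1],
    [0, 0, -9.8, -65, -200, 0, 1],
    [0, 0.2, -9.8, -75, -230, 5, 1],
    [0, 0.2, -9.8, -79.9, -246.4, 15, 1],
    [0, 0.2, -9.8, -79.9, -246.4, 21, 1],
  ],
)

```text
t: 11.02
tcp_pos: [506.0, -104.3, 158.6]
tcp_rot: [180.0, -0.1, 176.1]
ft_force: [0.3, 0.3, 0.6]
width: 0.25
```

```bash
cat > look.py <<'E'
import sys
from station import bot
from h import *
import pickle
n=sys.argv[1]
c=bot.camera("wrist"); s=bot.camera("scene"); o=bot.get_obs(); pickle.dump((c,s,o),open(n+".pkl","wb"))
print(o["t"],o["tcp_pos"].round(1),o["tcp_rot"].round(2),o["ft_force"].round(1),o["width"],c["xyz"].round(1))
crop(c,200,310,140,250,7,f"pics/{n}.png")
if len(sys.argv)>2: crop(s,110,210,225,315,8,f"pics/{n}s.png")
E
python3 look.py w7 s;python3 go.py 506.8 -103.2 160 176.25
```

```text
11.125 [ 506.1 -102.3  158.6] [ 1.7994e+02 -1.5000e-01  1.7623e+02] [ 0.1 -0.4 -0.3] 0.25193539707731055 [ 438.7 -100.3  320.8]
t 11.12 tcp [ 506.1 -102.3  158.6] [ 1.7994e+02 -1.5000e-01  1.7623e+02] F [ 0.1 -0.4 -0.3] w 0.252
rv [ 0.06 -0.15 -0.02] d [-0.8 -0.9 -1.4]
```

View pics/w7.png

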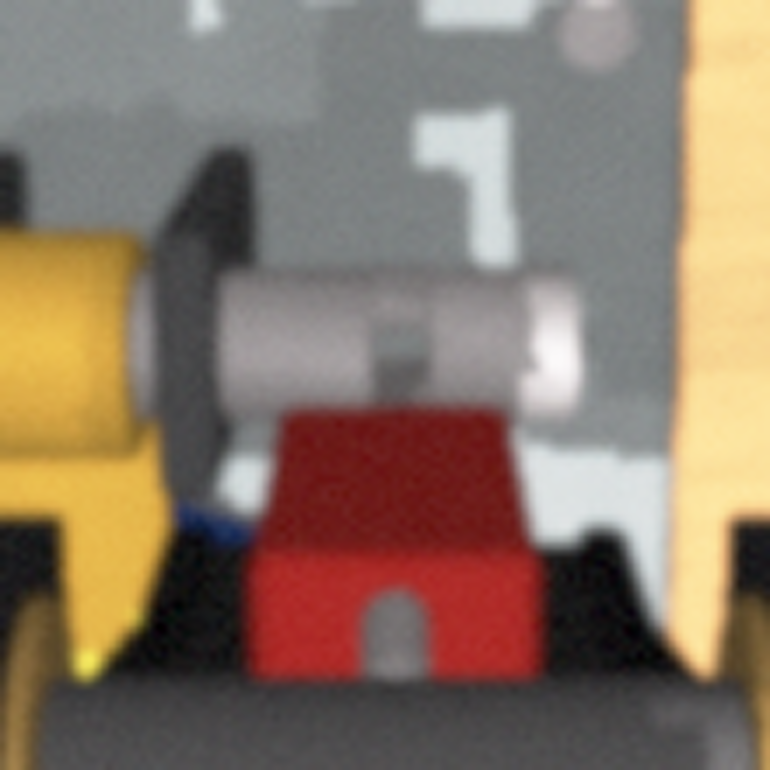

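View pics/w7s.png

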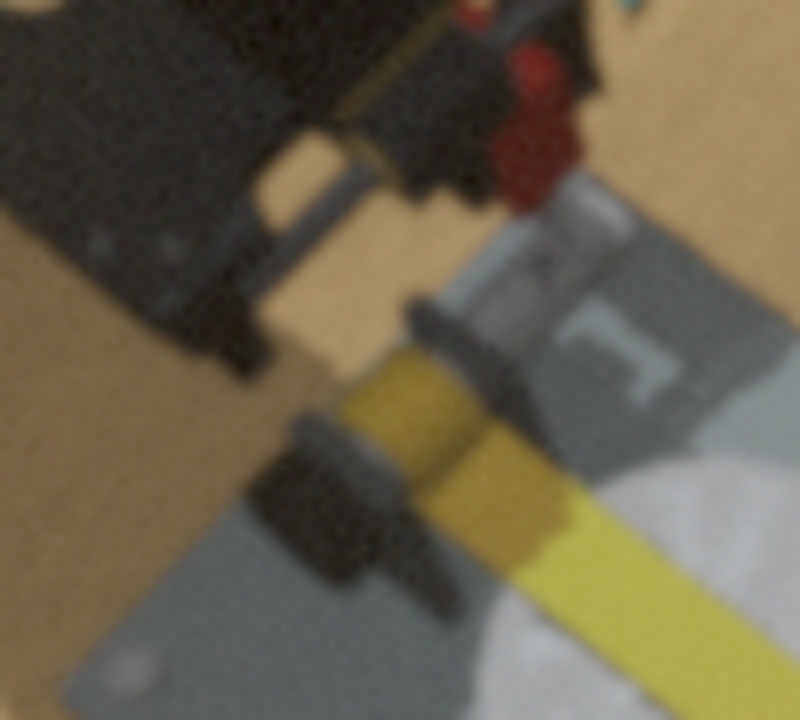

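```bash
cat > pred.py <<'E'
import sys,pickle
from h import *
c,s,o=pickle.load(open(sys.argv[1]+".pkl","rb"))
T=rot(o["tcp_rot"]); p=o["tcp_pos"]; q=lambda P:((proj(c,P)-[200,140])*7).round().tolist()
for zz in (-55.1,):
  L=p+T@np.array([7.8,0,-zz]); print("leg tip",L.round(1),q([L,L+[-2.5,0,1.5]]))
H=np.array([499,-102.7,84]); print("hole",q([H,H+[-3.5,0,0],H+[3.5,0,0],H+[0,3.5,0],H+[0,-3.5,0]]))
O=p+T@np.array([7.8,0,16.6]); e=T@np.array([1,0,0]); y=T@np.array([0,1,0])
print("near bottom corners",q([O+9*e-11*y,O+9*e+11*y]),"axis", q([[500.3,-92,85]]))
E
python3 pred.py w7; python3 - <<'E'
from h import *;import pickle
c,s,o=pickle.load(open("w7.pkl","rb"))
im=c["img"][172:205,240:275,::-1].astype(float)
im=np.clip((im-40)*2,0,255).astype(np.uint8); cv2.imwrite("pics/w7z.png",cv2.resize(im,None,fx=16,fy=16,interpolation=cv2.INTER_CUBIC))
E
```

```text
leg tip [ 498.2 -101.7  103.5] [[414.0, 392.0], [412.0, 375.0]]
hole [[404.0, 358.0], [402.0, 330.0], [406.0, 385.0], [432.0, 356.0], [376.0, 360.0]]
near bottom corners [[301.0, 409.0], [535.0, 409.0]] axis [[491.0, 364.0]]
```

View pics/w7z.png

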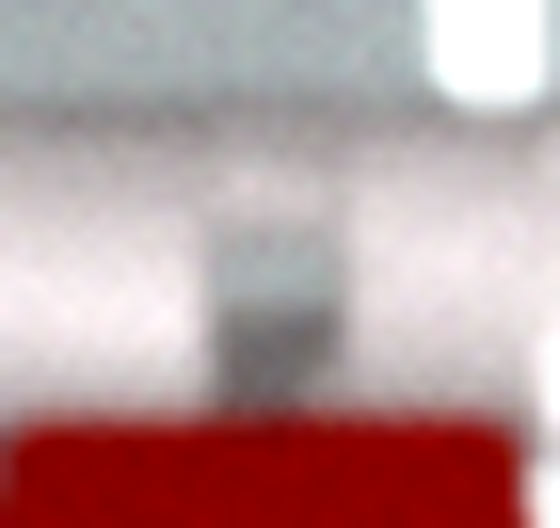

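>>> jog_arm(
  targets=[
    [0, 0, 0, 0, 0, 5, 1],
    [0, -0.1, 0, 0, 0.5, 10, 1],
    [0, -0.1, 0, 0, 0.5, 10, 1],
    [0, -0.1, 0, 0, 0.5, 10, 1],
  ],
)

```text
t: 11.62
tcp_pos: [506.2, -101.7, 148.8]
tcp_rot: [179.9, -0.0, 176.2]
ft_force: [0.8, 0.2, -0.3]
width: 0.248
```

```bash
python3 look.py w8 ; python3 pred.py w8; python3 - <<'E'
from h import *;import pickle
c,s,o=pickle.load(open("w8.pkl","rb"))
im=c["img"][160:215,225:290,::-1].astype(float)
im=np.clip((im-30)*2,0,255).astype(np.uint8); cv2.imwrite("pics/w8z.png",cv2.resize(im,None,fx=10,fy=10,interpolation=cv2.INTER_CUBIC))
E
python3 - <<'E'
from station import bot
for i in range(3):
  c=bot.camera("wrist"); o=bot.get_obs(); print(c["xyz"].round(2),c["attitude"].round(2),o["tcp_pos"].round(2),o["tcp_rot"].round(2))
E
```

```text
11.725 [ 506.2 -101.7  148.8] [ 1.7993e+02 -3.0000e-02  1.7623e+02] [-0.3 -0.1 -0.7] 0.2540533119606879 [438.7 -97.9 310.9]
leg tip [ 498.4 -101.2   93.7] [[395.0, 393.0], [393.0, 375.0]]
hole [[382.0, 377.0], [380.0, 348.0], [384.0, 405.0], [411.0, 375.0], [353.0, 378.0]]
near bottom corners [[279.0, 409.0], [512.0, 409.0]] axis [[473.0, 384.0]]
[438.71 -98.   310.94] [-14.39  -0.1   86.24] [ 506.24 -101.8   148.82] [ 1.7994e+02 -3.0000e-02  1.7622e+02]
[438.7  -98.02 310.92] [-14.39  -0.1   86.23] [ 506.19 -101.82  148.78] [ 1.7994e+02 -3.0000e-02  1.7622e+02]
[438.69 -98.03 310.9 ] [-14.39  -0.1   86.23] [ 506.16 -101.81  148.73] [ 1.7994e+02 -4.0000e-02  1.7622e+02]
```

View pics/w8z.png

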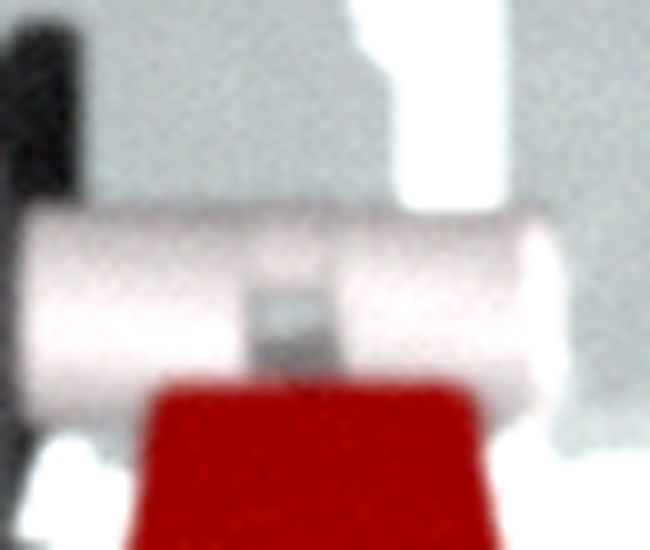

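```bash
python3 - <<'E'
from h import *;import pickle
for nm,rows in (("w8",None),):
  c,s,o=pickle.load(open(nm+".pkl","rb"))
  im=c["img"].astype(float)
  g=im.mean(2)
  print("shank col 238-246 rows174-206", [(r,round(g[r,238:246].mean())) for r in range(174,208)])
  print("hole cols 252-256", [(r,round(g[r,252:257].mean())) for r in range(178,200)])
  print("hole cols at rows 191-194", [(k,round(g[190:195,k].mean())) for k in range(244,264)])
  R_=im[:,:,0]-im[:,:,1]
  print("red rows", [(r,round(R_[r,246:266].mean())) for r in range(192,204)])
  print("red cols r199-201", [(k,round(R_[200:202,k].mean())) for k in list(range(235,246))+list(range(267,278))])
  print(atz(c,(242,180.5),75),atz(c,(242,201.5),75),atz(c,(254.3,188.5),84.4), atz(c,(256,198),148.8-16.6))
E
```

```text
shank col 238-246 rows174-206 [(174, 126), (175, 128), (176, 126), (177, 128), (178, 127), (179, 122), (180, 114), (181, 112), (182, 117), (183, 124), (184, 130), (185, 133), (186, 138), (187, 143), (188, 147), (189, 149), (190, 153), (191, 157), (192, 159), (193, 162), (194, 160), (195, 158), (196, 151), (197, 135), (198, 112), (199, 88), (200, 74), (201, 68), (202, 65), (203, 64), (204, 64), (205, 63), (206, 64), (207, 66)]
hole cols 252-256 [(178, 126), (179, 121), (180, 114), (181, 117), (182, 122), (183, 130), (184, 136), (185, 140), (186, 142), (187, 140), (188, 132), (189, 125), (190, 126), (191, 128), (192, 123), (193, 111), (194, 99), (195, 92), (196, 90), (197, 85), (198, 73), (199, 59)]
hole cols at rows 191-194 [(244, 158), (245, 158), (246, 158), (247, 157), (248, 150), (249, 132), (250, 119), (251, 117), (252, 120), (253, 120), (254, 117), (255, 116), (256, 114), (257, 113), (258, 123), (259, 141), (260, 149), (261, 154), (262, 154), (263, 155)]
red rows [(192, 2), (193, 3), (194, 4), (195, 4), (196, 9), (197, 23), (198, 47), (199, 71), (200, 82), (201, 83), (202, 84), (203, 85)]
red cols r199-201 [(235, 2), (236, 4), (237, 4), (238, 10), (239, 24), (240, 48), (241, 70), (242, 80), (243, 81), (244, 78), (245, 80), (267, 83), (268, 82), (269, 83), (270, 80), (271, 68), (272, 45), (273, 22), (274, 8), (275, 4), (276, 2), (277, 2)]
[ 488.91791054 -112.84025985   75.        ] [ 507.61684084 -114.29947123   75.        ] [ 494.34687813 -102.6012108    84.4       ] [ 489.11194949 -100.92340916  132.2       ]
```

```bash
python3 - <<'E'
from h import *;import pickle
c,s,o=pickle.load(open("w8.pkl","rb"))
for r in(187.5,188,188.5): print(r,atz(c,(253.7,r),84.4)[:2]+[3.5,0])
for r in(192.5,193,193.5): print(r,atz(c,(253.7,r),65.6)[:2]-[3.5,0])
for r in(179,179.5,180): print(r,atz(c,(242,r),75)[:2]+[10.3+.6,0])
c=pickle.load(open("w4.pkl","rb")); g=c["img"].astype(float).mean(2)
print([(r,round(g[r,281:287].mean())) for r in range(152,172)])
print([(r,round(g[r,288:297].mean())) for r in range(146,178)])
print([(k,round(g[158:162,k].mean())) for k in range(276,294)])
E
```

```text
187.5 [ 496.96339329 -103.03976745]
188 [ 497.38856568 -103.06853056]
188.5 [ 497.81412232 -103.09732018]
192.5 [ 499.13358863 -103.77886568]
193 [ 499.59825766 -103.81030642]
193.5 [ 500.0633523  -103.84177653]
179 [ 498.50914403 -112.7383463 ]
179.5 [ 498.94501445 -112.77228425]
180 [ 499.38126966 -112.80625541]
[(152, 116), (153, 121), (154, 128), (155, 134), (156, 135), (157, 125), (158, 116), (159, 115), (160, 116), (161, 117), (162, 114), (163, 110), (164, 107), (165, 118), (166, 131), (167, 137), (168, 136), (169, 131), (170, 122), (171, 117)]
[(146, 171), (147, 171), (148, 168), (149, 163), (150, 149), (151, 131), (152, 122), (153, 126), (154, 131), (155, 138), (156, 141), (157, 145), (158, 148), (159, 149), (160, 150), (161, 149), (162, 147), (163, 143), (164, 138), (165, 135), (166, 129), (167, 124), (168, 117), (169, 110), (170, 115), (171, 138), (172, 158), (173, 167), (174, 168), (175, 168), (176, 169), (177, 168)]
[(276, 154), (277, 154), (278, 152), (279, 144), (280, 130), (281, 124), (282, 122), (283, 122), (284, 118), (285, 107), (286, 103), (287, 117), (288, 136), (289, 147), (290, 148), (291, 150), (292, 151), (293, 152)]
```

```bash
python3 - <<'E'
from h import *;import pickle
c=pickle.load(open("w4.pkl","rb"))
print(atz(c,(283.7,161),84.4),atz(c,(283.7,157),84.4),atz(c,(283.7,165.1),84.4))
a,b=atz(c,(292,150.7),75),atz(c,(292,170.7),75); print(a,b,(a+b)/2)
E
python3 go.py 507.5 -103.8 145 176.25
```

```text
[ 497.85388356 -103.03644923   84.4       ] [ 494.01677903 -102.87777543   84.4       ] [ 501.81384907 -103.19972468   84.4       ]
[489.62704371 -93.63057911  75.        ] [509.55919565 -94.31250453  75.        ] [499.59311968 -93.97154182  75.        ]
t 11.88 tcp [ 506.2 -101.8  148.7] [ 1.7994e+02 -4.0000e-02  1.7622e+02] F [-0.4 -0.9 -0.6] w 0.251
rv [ 0.06 -0.04 -0.03] d [-1.5 -1.9  3.7]
```

>>> jog_arm(
  targets=[
    [0, 0, 0, -0.4, -2, 0, 1],
    [0, 0, 0, -0.4, -2, 3, 1],
    [0, 0, 0, -0.4, -2, 6, 1],
    [0, 0, 0, -0.4, -2, 6, 1],
  ],
)

```text
t: 12.38
tcp_pos: [506.2, -103.8, 142.4]
tcp_rot: [179.9, -0.1, 176.2]
ft_force: [0.0, 0.9, -0.1]
width: 0.247
```

>>> jog_arm(
  targets=[
    [0, 0, 0, 0, 0, 1.5, 1],
    [0, 0, 0, 0, 0, 3, 1],
  ],
)

```text
t: 12.62
tcp_pos: [506.2, -103.8, 139.3]
tcp_rot: [179.9, -0.1, 176.2]
ft_force: [-1.0, 0.9, -0.4]
width: 0.25
```

>>> jog_arm(
  targets=[
    [0, 0, 0, 0, 0, 1.5, 1],
    [0, 0, 0, 0, 0, 3, 1],
  ],
)

```text
t: 12.88
tcp_pos: [506.3, -103.7, 136.2]
tcp_rot: [179.9, -0.1, 176.2]
ft_force: [0.6, -0.1, 0.2]
width: 0.251
```

>>> jog_arm(
  targets=[
    [0, 0, 0, 0, 0, 1.5, 1],
    [0, 0, 0, 0, 0, 3, 1],
  ],
)

```text
t: 13.12
tcp_pos: [506.6, -103.7, 133.3]
tcp_rot: [179.9, -0.0, 176.2]
ft_force: [1.3, -0.1, 1.0]
width: 0.253
```

>>> jog_arm(
  targets=[
    [0, 0, 0, 0, 0, 1.5, 1],
    [0, 0, 0, 0, 0, 3, 1],
  ],
)

```text
t: 13.38
tcp_pos: [506.7, -103.7, 130.3]
tcp_rot: [179.9, -0.0, 176.2]
ft_force: [1.4, 0.1, 0.8]
width: 0.254
```

>>> jog_arm(
  targets=[
    [0, 0, 0, 0, 0, 1.5, 1],
    [0, 0, 0, 0, 0, 3, 1],
  ],
)

```text
t: 13.62
tcp_pos: [506.8, -103.7, 127.2]
tcp_rot: [179.9, 0.0, 176.2]
ft_force: [2.5, 0.8, 0.9]
width: 0.249
```

>>> jog_arm(
  targets=[
    [0, 0, 0, -0.7, 0, 1, 1],
    [0, 0, 0, -0.7, 0, 2, 1],
  ],
)

```text
t: 13.88
tcp_pos: [507.2, -103.8, 124.9]
tcp_rot: [179.9, -0.0, 176.2]
ft_force: [-1.1, 0.1, 0.4]
width: 0.247
```

```bash
python3 look.py w9 s
```

```text
13.975 [ 507.2 -103.8  124.9] [ 1.7994e+02 -4.0000e-02  1.7623e+02] [ 0.1 -0.6 -0.2] 0.2515301316394173 [ 439.7 -100.   287. ]
```

View pics/w9.png

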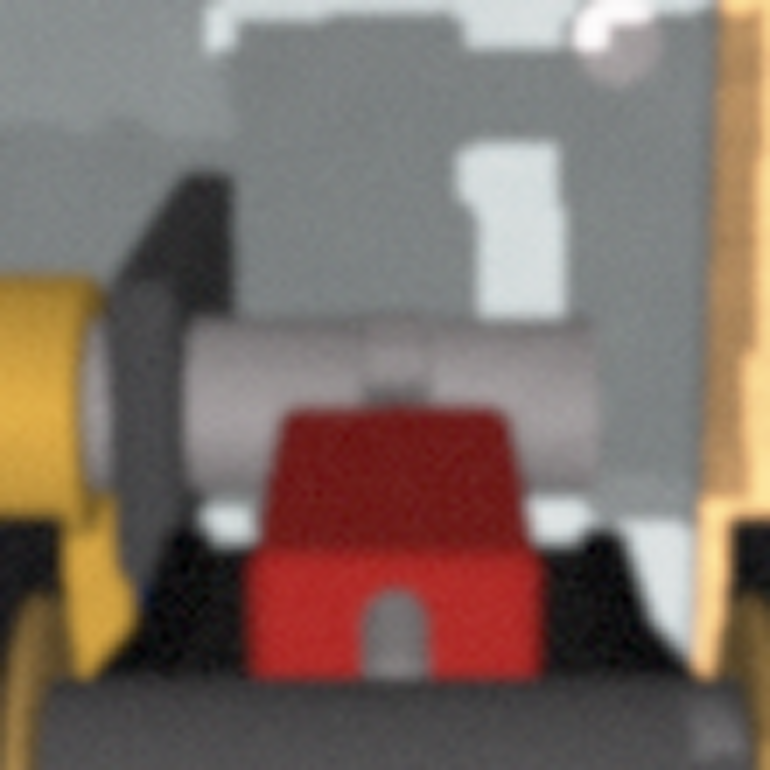

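View pics/w9s.png

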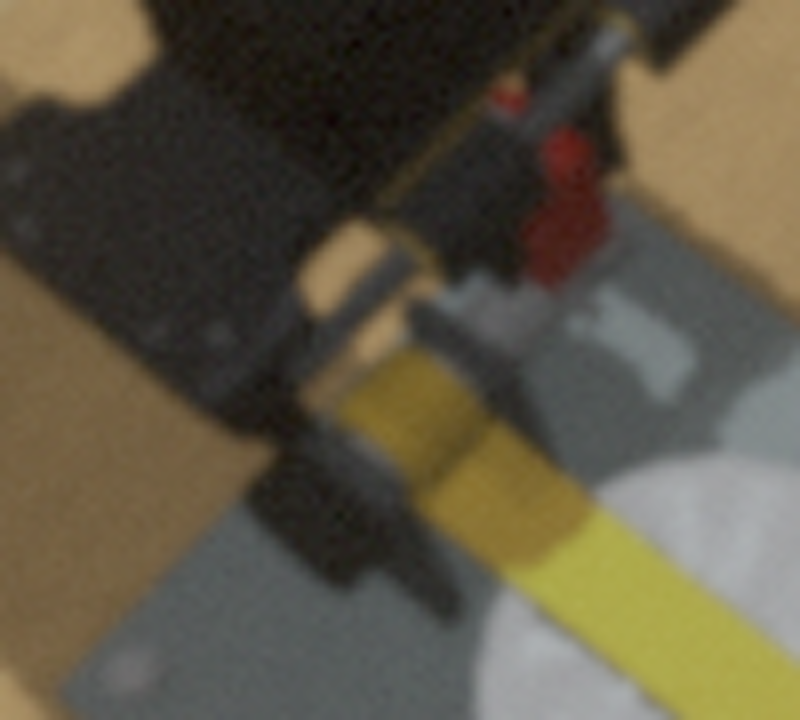

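>>> jog_arm(
  targets=[
    [0, 0, 0, 0, 0, 1.5, 1],
    [0, 0, 0, 0, 0, 3, 1],
  ],
  squeeze=40,
)

```text
t: 14.22
tcp_pos: [507.1, -103.7, 121.8]
tcp_rot: [179.9, -0.0, 176.2]
ft_force: [0.2, 0.1, -0.2]
width: 0.25
```

>>> jog_arm(
  targets=[
    [0, 0, 0, 0, 0, 1.5, 1],
    [0, 0, 0, 0, 0, 3, 1],
  ],
)

```text
t: 14.48
tcp_pos: [507.6, -103.8, 119.0]
tcp_rot: [179.9, 0.0, 176.2]
ft_force: [1.4, -0.4, 1.4]
width: 0.25
```

>>> jog_arm(
  targets=[
    [0, 0, 0, 0, 0, 1.5, 1],
    [0, 0, 0, 0, 0, 3, 1],
  ],
)

```text
t: 14.72
tcp_pos: [508.3, -103.9, 116.4]
tcp_rot: [179.9, 0.1, 176.2]
ft_force: [3.3, 1.3, -0.6]
width: 0.248
```

>>> jog_arm(
  targets=[
    [0, 0, 0, 0.3, 0, 1.5, 1],
    [0, 0, 0, 0.3, 0, 3, 1],
  ],
)

```text
t: 14.98
tcp_pos: [508.9, -103.9, 114.0]
tcp_rot: [179.9, 0.2, 176.2]
ft_force: [1.8, -0.6, 8.9]
width: 0.248
```

>>> jog_arm(
  targets=[
    [0, 0, 0, 0.3, 0, 1.5, 1],
    [0, 0, 0, 0.3, 0, 3, 1],
  ],
)

```text
t: 15.22
tcp_pos: [508.8, -104.0, 111.4]
tcp_rot: [179.9, 0.3, 176.2]
ft_force: [2.3, 0.2, 4.7]
width: 0.248
```

>>> jog_arm(
  targets=[
    [0, 0, 0, 0.3, 0, 1.5, 1],
    [0, 0, 0, 0.3, 0, 3, 1],
  ],
)

```text
t: 15.48
tcp_pos: [508.8, -103.9, 108.6]
tcp_rot: [179.9, 0.3, 176.2]
ft_force: [3.4, 0.5, 0.1]
width: 0.248
```

>>> jog_arm(
  targets=[
    [0, 0, 0, 0, 0, 1.5, 1],
    [0, 0, 0, 0, 0, 3, 1],
  ],
)

```text
t: 15.72
tcp_pos: [508.7, -103.8, 105.2]
tcp_rot: [179.9, 0.3, 176.2]
ft_force: [3.9, 0.4, -0.3]
width: 0.249
```

>>> jog_arm(
  targets=[
    [0, 0, 0, 0, 0, 1.5, 1],
    [0, 0, 0, 0, 0, 3, 1],
  ],
)

```text
t: 15.98
tcp_pos: [508.1, -103.8, 101.7]
tcp_rot: [179.9, 0.2, 176.2]
ft_force: [1.2, 0.5, -0.0]
width: 0.253
```

>>> jog_arm(
  targets=[
    [0, 0, 0, 0, 0, 1, 1],
    [0, 0, 0, 0, 0, 2, 1],
  ],
)

```text
t: 16.23
tcp_pos: [508.4, -103.8, 100.8]
tcp_rot: [179.9, 0.2, 176.2]
ft_force: [-4.1, 0.6, 20.0]
width: 0.243
```

>>> jog_arm(
  targets=[
    [0, 0, 0, 0, 0, -0.3, 1],
    [0, 0, 0, 0, 0, -0.3, 0.9],
    [0, 0, 0, 0, 0, -0.3, 0.6],
    [0, 0, 0, 0, 0, -0.3, 0.5],
    [0, 0, 0, 0, 0, -0.3, 0.4],
  ],
  squeeze=10,
)

```text
t: 16.85
tcp_pos: [508.1, -103.8, 100.9]
tcp_rot: [179.9, 0.2, 176.2]
ft_force: [-0.7, -0.6, -0.9]
width: 0.504
```

```bash
python3 look.py w10 s
```

```text
16.95 [ 508.3 -103.8  100.9] [179.89   0.19 176.22] [0.1 0.1 0.5] 0.565649037261886 [ 440.  -100.1  262.7]
```

View pics/w10.png

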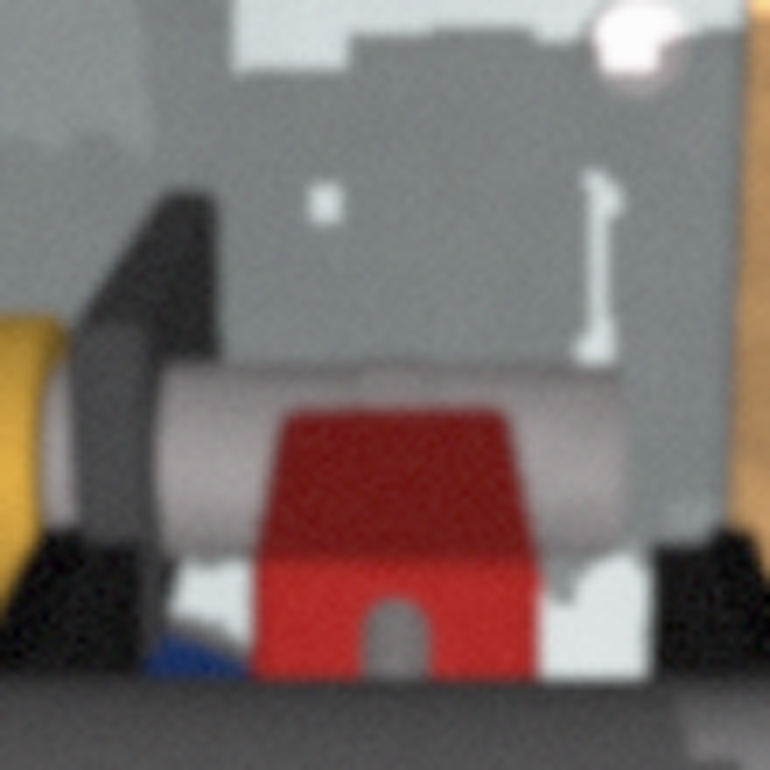

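>>> jog_arm(
  targets=[
    [0, 0, 0, 0, 0, -10, 0.3],
    [0, 0, 0, 0, 0, -30, 0.3],
    [0, 0, 0, 0, 0, -60, 0.3],
    [0, 0, 0, -20, 0, -90, 0.3],
    [0, 0, 0, -40, 0, -110, 0.3],
    [0, 0, 0, -40, 0, -110, 0.3],
  ],
)

```text
t: 17.7
tcp_pos: [549.2, -106.8, 212.7]
tcp_rot: [179.9, 0.4, 176.2]
ft_force: [-0.3, -0.5, -1.3]
width: 0.703
```

```bash
python3 - <<'E'
from station import bot
from h import *
import pickle
c=bot.camera("wrist"); t=bot.camera("top"); s=bot.camera("scene"); o=bot.get_obs(); pickle.dump((c,t,s,o),open("w11.pkl","wb"))
print(o["t"],o["tcp_pos"],o["ft_force"].round(1),c["xyz"])
crop(c,180,320,90,220,5,"pics/w11.png"); crop(s,110,210,225,315,8,"pics/w11s.png")
E
```

```text
17.85 [ 546.70294144 -106.7253683   210.25751794] [-0.1 -0.3 -0.1] [ 480.57422111 -103.01142251  374.32205246]
```

View pics/w11.png

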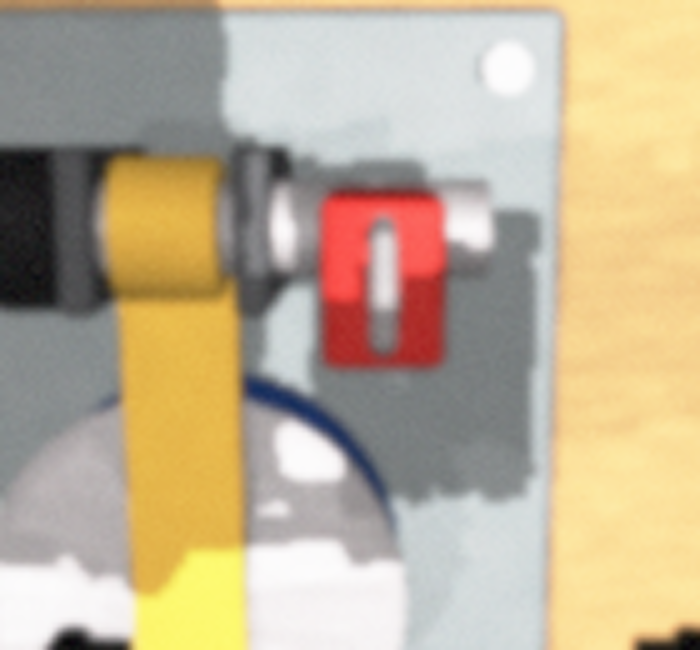

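View pics/w11s.png

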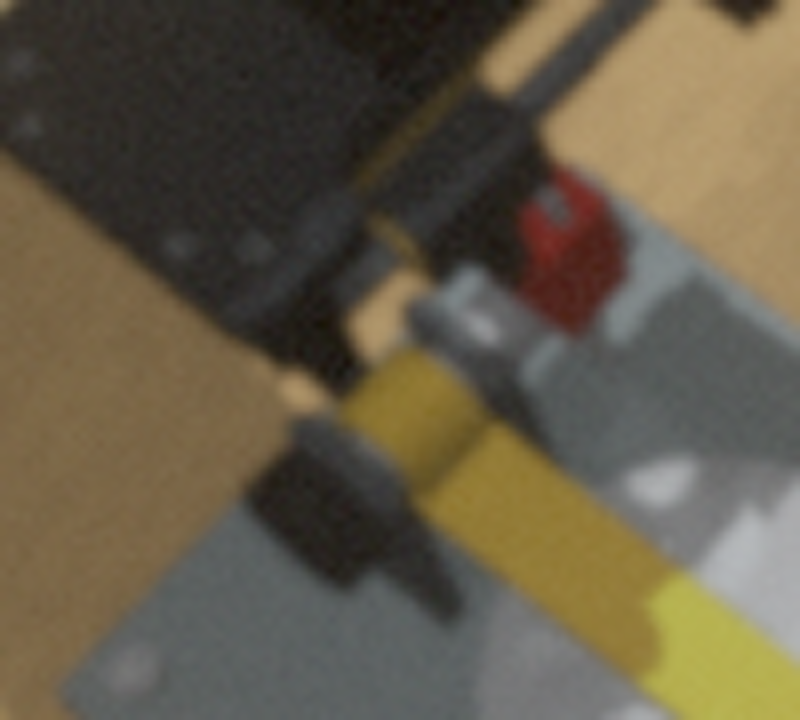

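```bash
python3 - <<'E'
from h import *; import pickle
c,t,s,o=pickle.load(open("w11.pkl","rb")); f=lambda u,z:atz(c,np.array(u)/5+[180,90]-.4,z).round(1)
P=[f(u,127) for u in [(322,198),(443,196),(446,366),(324,368)]]
for p in P: print(p)
print("knob/lug", f((56,225),88), f((270,215),88))
E
```

```text
[ 490.  -113.5  127. ]
[491.  -92.7 127. ]
[520.5 -93.8 127. ]
[ 519.5 -115.4  127. ]
knob/lug [ 493.2 -168.8   88. ] [ 494.1 -125.8   88. ]
```

```bash
python3 -c "
from station import bot
print(bot.job_done())"
```

```text
the job is handed in; nothing more can be done
None
```

I pushed the locking pin home, seated the red spring clip through its cross hole, released it and handed the job in at about 18 s of robot time. No verdict was reported.

- **Pin:** I pushed the knob until it met the stop, where the force jumped from about 7 N to about 21 N. The last wrist picture shows the knob still against the lug.
- **Clip choice:** I took the larger red clip standing in the rack, not the small loose red one or the turquoise one.
- **Insertion:** I lined the straight leg up with the hole from the wrist picture, and it went in at the first try. The sprung leg snapped over at about 9 N. The grip landed on the shank with a measured peak of about 20 N, half the 40 N limit. Force was only read at the end of each short move, so a brief higher peak between readings would not show.
- **Last checks:** From the final wrist picture:
  - The clip's origin is about 22 mm from the lug along the pin and within about 1 mm of the pin axis.
  - The clip looks upright and square to the pin.
  - The gripper was about 70 mm above the clip, touching nothing.
- **Disagreements:** The scene and top cameras disagreed by about 4 mm, and the wrist estimates of the hole by about 1 mm, so I settled the final position by feel. The clip's height rests on where contact came (0.8 mm below the predicted arm height), not on a direct measurement.
- **Tin, cup and bottle:** The arm's moves stayed clear of them, but I did not check their positions again at the end.

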